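# Click the lid of the binding-comb tub shut

## Robot

A 6-joint arm with a two-finger parallel gripper is mounted at the origin on the work surface. World frame = base frame: x ahead of the robot, y to its left, z up, the work surface at z = 0. Lengths are in mm, angles in rad, forces in N, time in s.
With the tool pointing down it reaches from about 350 to 875 mm from the base axis. Payload 4.2 kg.
Tool frame: the origin (TCP) lies midway between the tips of the shut fingers; the grasp point (between the pads) lies 19 mm behind it; z points along the fingers, y is the direction in which the jaws open and shut (so a half turn about z gives the same grasp; the last joint's range is limited). The gripper opens to 85 mm and grips with 20 to 120 N. Pads are 22 mm wide; open, the fingers measure 114 mm over their backs; the gripper's body (76 mm by 85 mm) begins 54 mm behind the grasp point. The pads swing forward as they close: fully open they stand 13 mm farther back than shut.
Start: joints at [1.528, 0.385, 0.008, 0, -1.194, -0.259], TCP at [185.742, 596.74, 231.312] pointing down, gripper open.
Joint ranges: [-3.14, 3.14], [-1.21, 2.06], [-1.07, 1.41], [-3.16, 2.05], [-2.99, -0.16], [-3.1, 3.1]. Speed limits (rad/s): [2.79, 2.79, 3.14, 3.14, 3.14, 3.14].

## Interface

Orientations are given as a unit quaternion [x, y, z, w].
In Python, from bench import arm gives the robot as it stands.
- The arm moves only by the tool servo_tool, never from a script. Its argument "rows" is a list of rows, each an object of numbers: "fingers": the finger opening in cm, from 0 to 8.54; "x", "y", "z": the shift along the tool's x, y, z in cm; "turn": the turn about the tool's z in degrees. A call has 1 to 10 rows; each row shifts and turns the commanded pose from where the row before left it, along the tool's axes as they then stand; what a row does not reach is not made up. A row lasts 1/12 s, in which the tool goes at most 41.7 mm and 7.16 degrees, less where a joint would pass 70% of its speed; a pose out of reach is approached as far as the arm can. A call is refused whole if a number of a shift passes 4.17 or a number of a turn 7.16, either way. A call with a gripper value outside its range is refused whole. The fingers move at their own pace and stop on an object; the grip force is fixed at half the most. Time passes only in rows, so rows that do not move let the fingers close. It gives the time, the measured TCP pose, the force and the opening at its end, in the units of the state.
- arm.read_state(): the state, without advancing time (a new reading comes with each control period).
- arm.get_image(name): name is "scene" or "top" or "wrist"; returns (picture, depth): 400x640x3 uint8, red, green, blue; 400x640 float32, mm along the optical axis (not along the pixel's ray), 0 where there is no reading.
- arm.camera_model(name): a dict with "fx", "fy", "cx", "cy" (pixels), "pose" (4x4, takes a point from camera to world coordinates). Camera axes: x right, y down, z forward; pixel columns grow to the right and rows downward; lengths in mm; the calibration is good to about 2 mm. A picture is of the moment at which its call begins: read the wrist's pose just before it. camera_model takes no time and is no camera call; for the wrist camera it gives the pose at the moment of the call.
- arm.job_done(): hands the job in, once; it reports no verdict.
The state is a dict: "clock": time; "joints": joint angles; "joint_vel": joint speeds; "joint_efforts": joint torques, N m; "position": TCP position; "ee_rot": TCP orientation; "contact_force": force on the tool from outside, world axes, zero at the start; "wrist_torque": the same for the moment, N m; "gripper_width": finger opening in mm.
Only numpy, scipy, OpenCV 4.12 (cv2) and the standard library are available. Lean on these libraries where they do the work, as an engineer would, in place of code of your own. Each camera call takes 0.05 s, during which the arm holds its last target.

## Task

The lid of the clear tub of binding combs lies in place, but the four blue sections of its rim have sprung up. Press around the rim with the fingertips, section by section, until all four have clicked down flush with the lid; do not lift or tip the tub, leave it standing where it is and leave the other things on the desk alone.

Things in the scene. Friction and masses are not known exactly. Their poses are not given: they have to be found in the camera images.
- tub: loose clear plastic tub of binding combs, about 0.75 kg, 180 x 140 mm (tub x by tub y) over its lid; origin at the centre of its underside, on the table; z up. The white lid's flat top is 70 mm above the origin, with a fixed round white knob in the middle (26 mm across, 18 mm tall) and a fixed 30 x 30 mm white square at each corner. Between the corners the rim is four blue sections, each hinged along its inner edge at lid-top level
- flap_near (a joint): blue rim section on the -x side of the tub frame, 76 mm long along the tub's y, 30 mm wide from hinge to outer edge. Angle, rad: 0 = clicked shut, flush with the lid's top; 0.35 = sprung up, outer edge 10 mm above it. Pushed down at its outer edge it gives easily to 0.26, then needs about 12 N, less as it goes down; below about 0.10 it snaps to 0 and stays (pressing again is harmless); let go above that it springs back up
- press_near (a point): thin white line: place to press on the top face of section flap_near: mid-length, 22 mm out from its hinge line, 8 mm in from its outer edge; moves with the section and is 70 mm above the table when shut, about 77 mm when up. Its x axis points outward across the section, its y axis along the rim
- flap_far (a joint): blue rim section on the +x side of the tub frame, 76 mm long along the tub's y, 30 mm wide from hinge to outer edge. Angle, rad: 0 = clicked shut, flush with the lid's top; 0.35 = sprung up, outer edge 10 mm above it. Pushed down at its outer edge it gives easily to 0.26, then needs about 12 N, less as it goes down; below about 0.10 it snaps to 0 and stays (pressing again is harmless); let go above that it springs back up
- press_far (a point): thin white line: place to press on the top face of section flap_far: mid-length, 22 mm out from its hinge line, 8 mm in from its outer edge; moves with the section and is 70 mm above the table when shut, about 77 mm when up. Its x axis points outward across the section, its y axis along the rim
- flap_left (a joint): blue rim section on the +y side of the tub frame, 116 mm long along the tub's x, 30 mm wide from hinge to outer edge. Angle, rad: 0 = clicked shut, flush with the lid's top; 0.35 = sprung up, outer edge 10 mm above it. Pushed down at its outer edge it gives easily to 0.26, then needs about 12 N, less as it goes down; below about 0.10 it snaps to 0 and stays (pressing again is harmless); let go above that it springs back up
- press_left (a point): thin white line: place to press on the top face of section flap_left: mid-length, 22 mm out from its hinge line, 8 mm in from its outer edge; moves with the section and is 70 mm above the table when shut, about 77 mm when up. Its x axis points outward across the section, its y axis along the rim
- flap_right (a joint): blue rim section on the -y side of the tub frame, 116 mm long along the tub's x, 30 mm wide from hinge to outer edge. Angle, rad: 0 = clicked shut, flush with the lid's top; 0.35 = sprung up, outer edge 10 mm above it. Pushed down at its outer edge it gives easily to 0.26, then needs about 12 N, less as it goes down; below about 0.10 it snaps to 0 and stays (pressing again is harmless); let go above that it springs back up
- press_right (a point): thin white line: place to press on the top face of section flap_right: mid-length, 22 mm out from its hinge line, 8 mm in from its outer edge; moves with the section and is 70 mm above the table when shut, about 77 mm when up. Its x axis points outward across the section, its y axis along the rim
- tape: bystander, loose: roll of yellow tape lying flat, 68 mm across, 24 mm high; origin at the centre of its underside
- glue: bystander, loose: white glue bottle with red cap, 38 mm across, 85 mm tall; origin at the centre of its underside
- eyelets: bystander, loose: brass-coloured jar of eyelets with black cap, 54 mm across, 55 mm tall; origin at the centre of its underside
- cards: bystander, loose: stack of cards with a blue band, 50 x 44 x 30 mm; origin at the centre of its underside
- stapler: bystander, loose: grey and black stapler, 135 x 34 mm, 58 mm high; origin at the centre of its underside
- pen_cup: bystander, loose: black cup with pens and pencils, 76 mm across, 95 mm tall, pens up to 160 mm; origin at the centre of its underside

How it is judged:
By the outcome, as a careful person would: the job done as asked, in the order asked, and still so for the second after the job is handed in, with the robot touching nothing.
It also fails if it takes over 45 s, if anything falls off the work surface, if the arm or the gripper's body presses on something with over 40 N, if the wrist force passes 120 N, or if a joint passes its speed limit or range.

## Working session

There is one attempt and no reset: what is moved stays moved. The work goes in short steps, Python scripts to look and compute and a tool call to move; the robot and the scene stay as the last step left them, time stands still between calls to the robot, and variables do not carry over. Pictures are saved under pics/ and viewed, and the job is handed in when it is done.

Besides the shell and the picture viewer there is one more tool, called in YAML: its name, and indented under it one key for each argument. servo_tool: Moves the arm, as the interface text tells. Its arguments: {"type":"object","properties":{"rows":{"type":"array","items":{"type":"object","properties":{"fingers":{"type":"number"},"x":{"type":"number"},"y":{"type":"number"},"z":{"type":"number"},"turn":{"type":"number"}}}}},"required":["rows"]}

```bash
mkdir -p pics; python3 - <<'E'
from bench import arm
import cv2,numpy as np
s=arm.read_state();print(s)
for n in("scene","top"):
    im,d=arm.get_image(n);m=arm.camera_model(n)
    cv2.imwrite(f"pics/{n}0.png",im[:,:,::-1]);np.savez(f"{n}0.npz",im=im,d=d,**m);print(n,m)
E
```

```text
{'clock': 0.0, 'joints': array([ 1.52760727e+00,  3.85587242e-01,  6.58777612e-03, -5.06857050e-04,
       -1.19401681e+00, -2.58631463e-01]), 'joint_vel': array([ 0.00050382, -0.00138668, -0.00131154,  0.00024979, -0.00035671,
       -0.00059517]), 'joint_efforts': array([-6.01189004e-05, -3.92287445e+01,  1.88394374e+01,  4.18610260e+00,
       -4.71058287e-03, -2.58818513e-07]), 'position': array([185.57319938, 596.18072266, 230.18702184]), 'ee_rot': array([ 9.88619943e-01, -1.50430454e-01, -1.14846241e-04,  1.12886280e-03]), 'contact_force': array([-0.11535575,  0.75519241,  0.16709951]), 'wrist_torque': array([0.0086671 , 0.01728882, 0.04148886]), 'gripper_width': 85.64216035964316}
scene {'fx': 459.3303850394494, 'fy': 459.3303850394494, 'cx': 325.09433546929813, 'cy': 198.34385109209293, 'pose': array([[-3.62916738e-01,  6.72744428e-01, -6.44752957e-01,
         1.34859191e+03],
       [ 9.31753350e-01,  2.53622097e-01, -2.59829803e-01,
         3.31000025e+02],
       [-1.12754551e-02, -6.95047312e-01, -7.18875579e-01,
         1.00441637e+03],
       [ 0.00000000e+00,  0.00000000e+00,  0.00000000e+00,
         1.00000000e+00]])}
top {'fx': 490.6764812154067, 'fy': 490.6764812154067, 'cx': 324.14054038966185, 'cy': 211.95731072234452, 'pose': array([[-2.04417442e-02, -9.92938064e-01,  1.16859475e-01,
         3.48650538e+02],
       [-9.99645668e-01,  1.83054867e-02, -1.93248043e-02,
         5.50740708e+00],
       [ 1.70491642e-02, -1.17213100e-01, -9.92960430e-01,
         1.54553009e+03],
       [ 0.00000000e+00,  0.00000000e+00,  0.00000000e+00,
         1.00000000e+00]])}
```

View pics/scene0.png

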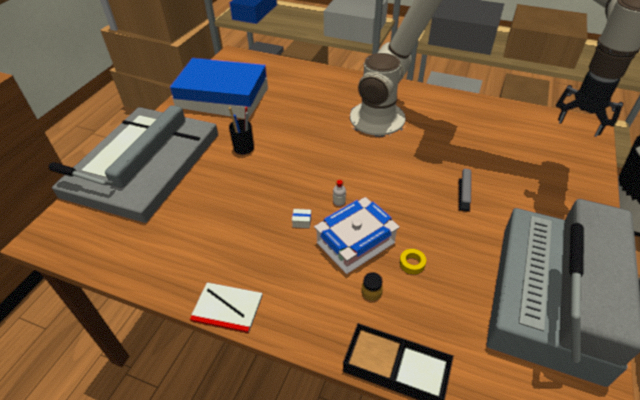

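View pics/top0.png

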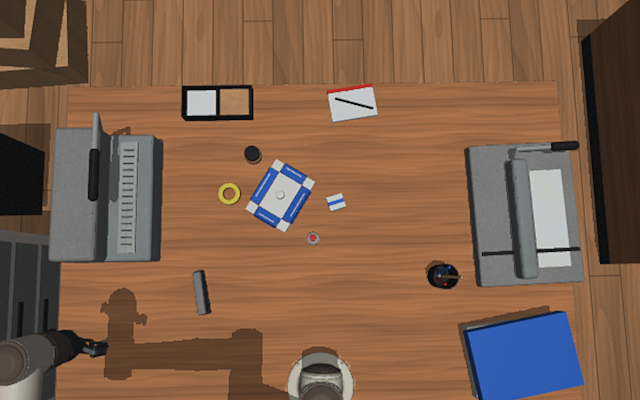

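```bash
cat >h.py <<'E'
import cv2,numpy as np
def ray(m,u,v,z):
    P=m['pose'];d=P[:3,:3]@np.array([(u-m['cx'])/m['fx'],(v-m['cy'])/m['fy'],1.]);o=P[:3,3]
    return o+d*(z-o[2])/d[2]
def blue(im):
    h=cv2.cvtColor(im,cv2.COLOR_RGB2HSV);return cv2.inRange(h,(100,120,60),(130,255,255))
E
python3 - <<'E'
from h import *
for n,box in(("top",(235,150,325,240)),("scene",(300,190,410,280))):
    f=np.load(n+"0.npz");im=f['im'];b=blue(im);x0,y0,x1,y1=box
    mk=np.zeros_like(b);mk[y0:y1,x0:x1]=b[y0:y1,x0:x1]
    N,L,S,C=cv2.connectedComponentsWithStats(mk)
    cs=[]
    for i in range(1,N):
        if S[i,4]<15: continue
        p=ray(f,*C[i],75);
        yy,xx=np.where(L==i);W=np.array([ray(f,u,v,75)[:2] for u,v in zip(xx,yy)])
        r=cv2.minAreaRect(W.astype(np.float32))
        print(n,C[i].round(1),S[i,4],p.round(1),np.round(r[1],0),round(r[2],1), np.median(f['d'][L==i]))
    crop=cv2.resize(im[y0-10:y1+30,x0-10:x1+30],None,fx=5,fy=5,interpolation=cv2.INTER_CUBIC)
    cv2.imwrite(f"pics/{n}_crop.png",crop[:600,:800,::-1])
E
```

```text
top [292.8 173.8] 206 [640.4  70.   75. ] [75. 30.] 58.2 1492.501
top [264.1 185.5] 318 [605.7 157.2  75. ] [ 30. 115.] 58.2 1486.5935
top [296.2 204.5] 358 [546.   60.7  75. ] [ 33. 115.] 58.0 1481.6204
top [266.5 216.6] 234 [510.9 150.5  75. ] [75. 32.] 58.0 1476.9237
scene [343.  213.7] 303 [552.   61.8  75. ] [ 31. 116.] 58.3 1251.4062
scene [377.8 213. ] 202 [516.2 149.8  75. ] [78. 32.] 58.7 1251.5978
scene [304.7 214.6] 21 [591.9 -34.6  75. ] [ 7. 25.] 20.7 1311.3195
scene [371.  240.4] 429 [613.9 160.8  75. ] [ 36. 120.] 58.4 1186.7108
scene [332.5 240.7] 275 [650.1  68.2  75. ] [79. 37.] 58.2 1189.4204
```

View pics/top_crop.png

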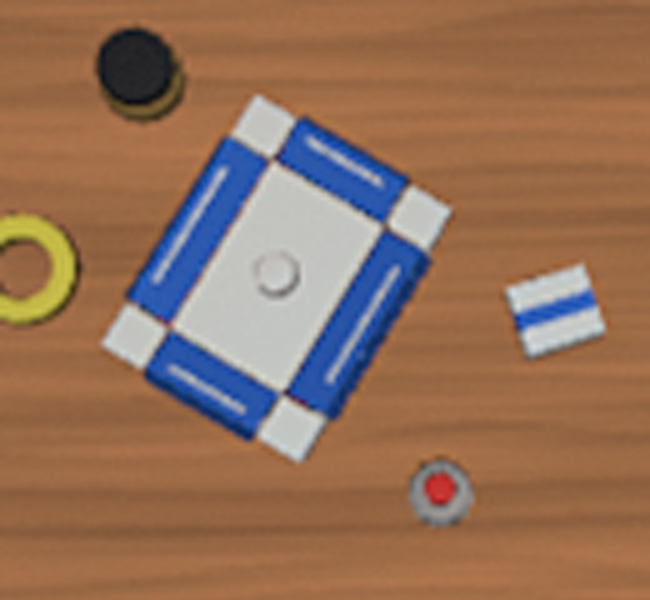

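View pics/scene_crop.png

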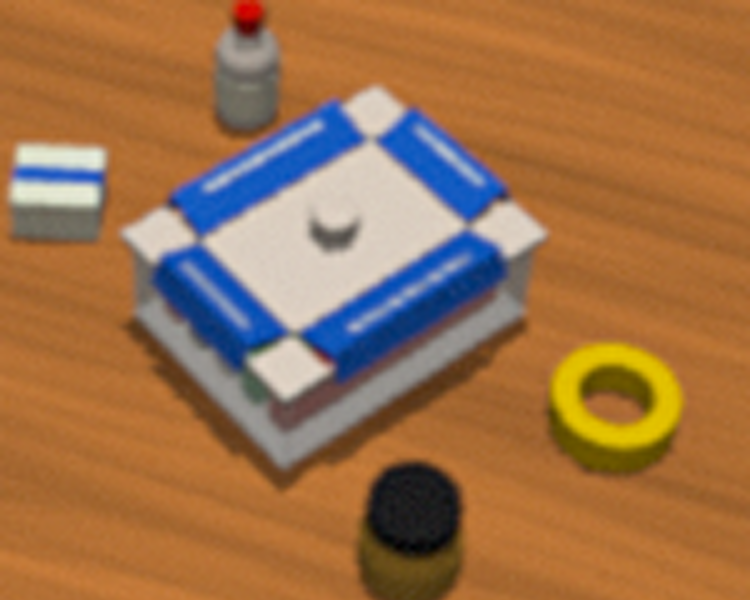

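servo_tool:
  rows:
    - {"x":2.0,"y":1.4,"fingers":0,"turn":1.5}
    - {"x":3.24,"y":2.17,"fingers":0,"turn":1.5}
    - {"x":3.24,"y":2.17,"fingers":0,"turn":1.5}
    - {"x":3.24,"y":2.17,"fingers":0,"turn":1.5}
    - {"x":3.24,"y":2.17,"fingers":0,"turn":1.5}
    - {"x":3.24,"y":2.17,"fingers":0,"turn":1.5}
    - {"x":3.24,"y":2.17,"fingers":0,"turn":1.5}
    - {"x":3.24,"y":2.17,"fingers":0,"turn":1.5}
    - {"x":3.24,"y":2.17,"fingers":0,"turn":1.5}
    - {"x":3.24,"y":2.17,"fingers":0,"turn":1.0}

```text
invalid input at $.rows[0]: expected keys fingers, x, y, z, turn
```

```bash
cat >>h.py <<'E'
from scipy.spatial.transform import Rotation as Ro
def to(arm,x,y,z=None):
    s=arm.read_state();R=Ro.from_quat(s['ee_rot']).as_matrix();p=s['position']
    d=np.array([x,y,p[2] if z is None else z])-p
    yaw=np.degrees(np.arctan2(R[1,0],R[0,0]))
    print('pos',p.round(1),'yaw',yaw.round(2),'tool delta cm',(R.T@d/10).round(2),'F',s['contact_force'].round(1),'t',s['clock'],'w',round(s['gripper_width'],1))
E
python3 -c "
from h import *;from bench import arm
to(arm,577,110)"
```

```text
pos [185.6 596.3 230.3] yaw -17.3 tool delta cm [51.83 34.79  0.07] F [ 0.2 -0.7  0. ] t 0.1 w 85.2
```

servo_tool:
  rows:
    - {"x":2.0,"y":1.4,"z":0,"fingers":0,"turn":1.5}
    - {"x":3.24,"y":2.17,"z":0,"fingers":0,"turn":1.5}
    - {"x":3.24,"y":2.17,"z":0,"fingers":0,"turn":1.5}
    - {"x":3.24,"y":2.17,"z":0,"fingers":0,"turn":1.5}
    - {"x":3.24,"y":2.17,"z":0,"fingers":0,"turn":1.5}
    - {"x":3.24,"y":2.17,"z":0,"fingers":0,"turn":1.5}
    - {"x":3.24,"y":2.17,"z":0,"fingers":0,"turn":1.5}
    - {"x":3.24,"y":2.17,"z":0,"fingers":0,"turn":1.5}
    - {"x":3.24,"y":2.17,"z":0,"fingers":0,"turn":1.5}
    - {"x":2.0,"y":1.4,"z":0,"fingers":0,"turn":1.0}

```text
clock: 0.93
position: [376.9, 288.4, 231.0]
ee_rot: [0.961, -0.275, -0.0, 0.001]
contact_force: [0.6, 0.2, 0.7]
gripper_width: -0.2
```

```bash
python3 -c "
from h import *;from bench import arm
to(arm,577,110)"
```

```text
pos [376.9 288.4 231. ] yaw -31.96 tool delta cm [26.42  4.54  0.  ] F [0.6 0.2 0.7] t 0.9333 w -0.2
```

servo_tool:
  rows:
    - {"x":2.5,"y":0.65,"z":0,"fingers":0,"turn":0}
    - {"x":4.0,"y":0.65,"z":0,"fingers":0,"turn":0}
    - {"x":4.0,"y":0.65,"z":0,"fingers":0,"turn":0}
    - {"x":4.0,"y":0.65,"z":0,"fingers":0,"turn":0}
    - {"x":4.0,"y":0.65,"z":0,"fingers":0,"turn":0}
    - {"x":4.0,"y":0.65,"z":0,"fingers":0,"turn":0}
    - {"x":3.0,"y":0.65,"z":0,"fingers":0,"turn":0}
    - {"x":1.0,"y":0,"z":0,"fingers":0,"turn":0}
    - {"x":0,"y":0,"z":0,"fingers":0,"turn":0}

```text
clock: 1.68
position: [578.9, 111.4, 230.0]
ee_rot: [0.961, -0.276, -0.001, 0.001]
contact_force: [0.1, 0.6, 0.6]
gripper_width: -0.1
```

```bash
python3 - <<'E'
from h import *;from bench import arm
to(arm,577,110)
m=arm.camera_model("wrist");im,d=arm.get_image("wrist")
print(m)
cv2.imwrite("pics/w1.png",im[:,:,::-1]);np.savez("w1.npz",im=im,d=d,**m)
E
```

```text
pos [578.9 111.4 230. ] yaw -32.01 tool delta cm [-0.09  0.22  0.  ] F [0.1 0.6 0.6] t 1.6833 w -0.1
{'fx': 324.65628241715643, 'fy': 324.65628241715643, 'cx': 322.5236843083532, 'cy': 201.83285019559895, 'pose': array([[-5.29506967e-01, -8.11186994e-01, -2.48189510e-01,
         6.42601078e+02],
       [-8.48305133e-01,  5.06640781e-01,  1.53926999e-01,
         7.22099226e+01],
       [ 8.79347309e-04,  2.92045853e-01, -9.56403914e-01,
         3.72676937e+02],
       [ 0.00000000e+00,  0.00000000e+00,  0.00000000e+00,
         1.00000000e+00]])}
```

View pics/w1.png

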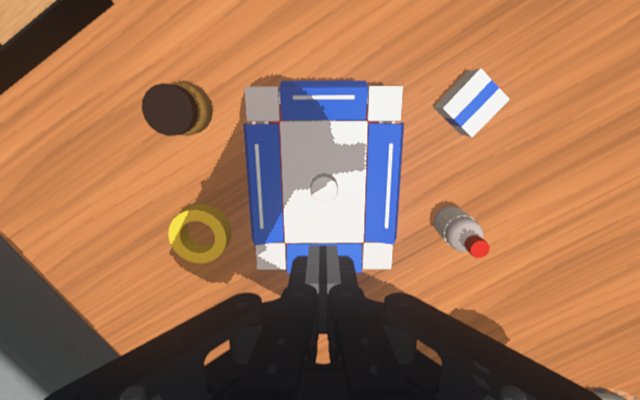

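```bash
python3 - <<'E'
from h import *
def lines(f,box,mx):
    im=f['im'];x0,y0,x1,y1=box
    h=cv2.cvtColor(im,cv2.COLOR_RGB2HSV)
    b=np.zeros(h.shape[:2],np.uint8);b[y0:y1,x0:x1]=blue(im)[y0:y1,x0:x1]
    N,L,S,C=cv2.connectedComponentsWithStats(b)
    for i in range(1,N):
        if S[i,4]<100: continue
        cs,_=cv2.findContours((L==i).astype(np.uint8),cv2.RETR_EXTERNAL,cv2.CHAIN_APPROX_NONE)
        hull=np.zeros_like(b);cv2.drawContours(hull,[cv2.convexHull(cs[0])],-1,1,-1)
        hull=cv2.erode(hull,np.ones((3,3)))
        w=(hull>0)*np.clip(170.-h[...,1],0,None)   # weight by lack of saturation
        yy,xx=np.where(w>0)
        if len(yy)<5: continue
        c=[(xx*w[yy,xx]).sum()/w[yy,xx].sum(),(yy*w[yy,xx]).sum()/w[yy,xx].sum()]
        print(np.round(c,1),len(yy),ray(f,*c,77).round(1))
for n,b in(("w1",(235,70,415,275)),("top0",(235,150,325,240)),("scene0",(310,190,410,280))):
    print(n);lines(np.load(n+".npz"),b,0)
f=np.load("w1.npz");print(ray(f,324,186,88))
for p in((262,103),(385,103)):print('corner',ray(f,*p,70))
E
```

```text
w1
[316.3  97.6] 1901 [648.9  74.3  77. ]
[261.4 182.9] 3345 [611.9 158.5  77. ]
[387.3 186.6] 2787 [546.3  60.3  77. ]
[322.8 260.6] 1893 [513.2 152.3  77. ]
top0
[293.4 171.9] 45 [646.   67.9  77. ]
[262.5 184.4] 71 [608.9 161.8  77. ]
[297.1 204.3] 71 [546.1  58.1  77. ]
[265.9 217.4] 42 [508.3 152.1  77. ]
scene0
[342.  210.9] 76 [545.1  56.4  77. ]
[379.4 210.6] 49 [508.  151.6  77. ]
[370.4 238.9] 78 [611.4 158.3  77. ]
[332.9 238.9] 57 [645.7  67.6  77. ]
[580.70653823 108.97686977  88.        ]
corner [670.81900065 117.90595813  70.        ]
corner [612.73045247  24.84442339  70.        ]
```

servo_tool:
  rows:
    - {"x":-2.1,"y":0.1,"z":2.0,"fingers":0,"turn":0}
    - {"x":-2.1,"y":0.1,"z":3.0,"fingers":0,"turn":0}
    - {"x":-2.0,"y":0.1,"z":3.0,"fingers":0,"turn":0}
    - {"x":-2.0,"y":0,"z":3.0,"fingers":0,"turn":0}
    - {"x":0,"y":0,"z":2.0,"fingers":0,"turn":0}
    - {"x":0,"y":0,"z":0.5,"fingers":0,"turn":0}
    - {"x":0,"y":0,"z":0,"fingers":0,"turn":0}

```text
clock: 2.32
position: [505.0, 154.4, 95.5]
ee_rot: [0.962, -0.273, -0.001, 0.001]
contact_force: [0.4, -1.3, 1.0]
gripper_width: 0.1
```

```bash
python3 - <<'E'
from h import *;from bench import arm
to(arm,508.2,151.9,77)
m=arm.camera_model("wrist");im,d=arm.get_image("wrist")
cv2.imwrite("pics/w2.png",im[:,:,::-1])
E
```

```text
pos [505.  154.4  95.5] yaw -31.67 tool delta cm [0.41 0.04 1.85] F [ 0.4 -1.3  1. ] t 2.3167 w 0.1
```

View pics/w2.png

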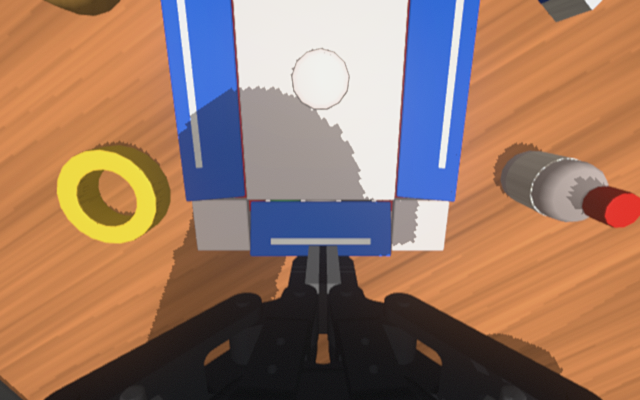

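servo_tool:
  rows:
    - {"x":0.3,"y":0,"z":0.5,"fingers":0,"turn":0}
    - {"x":0,"y":0,"z":0.8,"fingers":0,"turn":0}
    - {"x":0,"y":0,"z":0.4,"fingers":0,"turn":0}
    - {"x":0,"y":0,"z":0.3,"fingers":0,"turn":0}
    - {"x":0,"y":0,"z":0.2,"fingers":0,"turn":0}
    - {"x":0,"y":0,"z":0,"fingers":0,"turn":0}

```text
clock: 2.87
position: [509.0, 152.4, 75.2]
ee_rot: [0.962, -0.274, 0.0, -0.0]
contact_force: [-3.4, 0.7, 6.9]
gripper_width: -0.0
```

servo_tool:
  rows:
    - {"x":0,"y":0,"z":0.2,"fingers":0,"turn":0}
    - {"x":0,"y":0,"z":0.1,"fingers":0,"turn":0}
    - {"x":0,"y":0,"z":0,"fingers":0,"turn":0}

```text
clock: 3.12
position: [509.0, 152.2, 71.4]
ee_rot: [0.962, -0.274, 0.0, -0.0]
contact_force: [-0.3, 0.6, 0.1]
gripper_width: 0.1
```

servo_tool:
  rows:
    - {"x":0,"y":0,"z":0.2,"fingers":0,"turn":0}
    - {"x":0,"y":0,"z":0,"fingers":0,"turn":0}

```text
clock: 3.28
position: [509.2, 152.3, 70.0]
ee_rot: [0.962, -0.274, 0.0, 0.0]
contact_force: [-1.8, -0.2, 6.2]
gripper_width: -0.1
```

servo_tool:
  rows:
    - {"x":0,"y":0,"z":-1.5,"fingers":0,"turn":0}
    - {"x":0,"y":0,"z":-2.5,"fingers":0,"turn":0}
    - {"x":0,"y":0,"z":-1.0,"fingers":0,"turn":0}
    - {"x":0,"y":0,"z":0,"fingers":0,"turn":0}

```text
clock: 3.62
position: [510.6, 153.1, 121.6]
ee_rot: [0.962, -0.274, 0.002, -0.002]
contact_force: [0.0, 1.2, -0.1]
gripper_width: 0.2
```

```bash
python3 - <<'E'
from h import *;from bench import arm
to(arm,545.6,57.3,85)
to(arm,610,160,85)
m=arm.camera_model("wrist");im,d=arm.get_image("wrist")
cv2.imwrite("pics/w3.png",im[:,:,::-1])
E
```

```text
pos [510.6 153.1 121.6] yaw -31.78 tool delta cm [8.01 6.32 3.65] F [ 0.   1.2 -0.1] t 3.6167 w 0.2
pos [510.6 153.1 121.6] yaw -31.78 tool delta cm [ 8.08 -5.8   3.71] F [ 0.   1.2 -0.1] t 3.6167 w 0.2
```

View pics/w3.png

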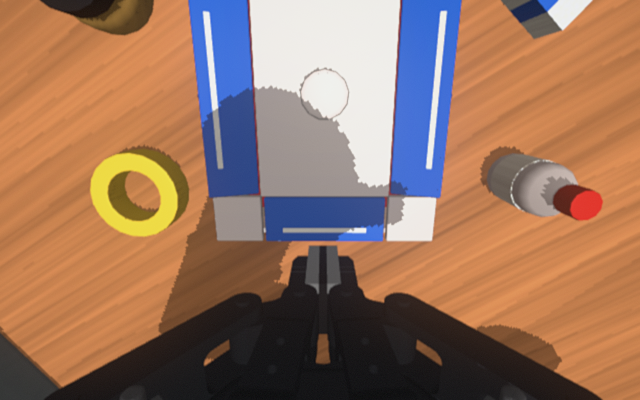

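Near section now lies flush: its outer edge is in line with the corner squares (row 240). Left next.

servo_tool:
  rows:
    - {"x":1.8,"y":-1.3,"z":0,"fingers":0,"turn":0}
    - {"x":2.4,"y":-1.7,"z":0,"fingers":0,"turn":0}
    - {"x":2.4,"y":-1.7,"z":0.5,"fingers":0,"turn":0}
    - {"x":1.5,"y":-1.2,"z":1.0,"fingers":0,"turn":0}
    - {"x":0,"y":0,"z":1.2,"fingers":0,"turn":0}
    - {"x":0,"y":0,"z":0,"fingers":0,"turn":0}
    - {"x":0,"y":0,"z":0,"fingers":0,"turn":0}

```text
clock: 4.25
position: [607.4, 159.0, 89.8]
ee_rot: [0.962, -0.274, -0.002, 0.002]
contact_force: [-0.3, -0.6, 0.9]
gripper_width: 0.3
```

```bash
python3 - <<'E'
from h import *;from bench import arm
to(arm,610,160,70)
E
```

```text
pos [607.4 159.   89.8] yaw -31.83 tool delta cm [ 0.17 -0.23  1.97] F [-0.3 -0.6  0.9] t 4.25 w 0.3
```

servo_tool:
  rows:
    - {"x":0.2,"y":-0.3,"z":0.5,"fingers":0,"turn":0}
    - {"x":0,"y":0,"z":0.6,"fingers":0,"turn":0}
    - {"x":0,"y":0,"z":0.3,"fingers":0,"turn":0}
    - {"x":0,"y":0,"z":0.3,"fingers":0,"turn":0}
    - {"x":0,"y":0,"z":0,"fingers":0,"turn":0}

```text
clock: 4.67
position: [612.4, 161.8, 76.1]
ee_rot: [0.962, -0.274, 0.001, -0.001]
contact_force: [-1.5, 1.9, 4.6]
gripper_width: -0.1
```

servo_tool:
  rows:
    - {"x":0,"y":0,"z":0.2,"fingers":0,"turn":0}
    - {"x":0,"y":0,"z":0.2,"fingers":0,"turn":0}
    - {"x":0,"y":0,"z":0,"fingers":0,"turn":0}

```text
clock: 4.92
position: [612.4, 161.9, 72.4]
ee_rot: [0.962, -0.274, 0.001, -0.001]
contact_force: [-0.4, -0.0, 0.5]
gripper_width: -0.1
```

servo_tool:
  rows:
    - {"x":0,"y":0,"z":0.2,"fingers":0,"turn":0}
    - {"x":0,"y":0,"z":0.1,"fingers":0,"turn":0}
    - {"x":0,"y":0,"z":0,"fingers":0,"turn":0}

```text
clock: 5.17
position: [612.4, 161.7, 70.0]
ee_rot: [0.962, -0.274, 0.001, -0.0]
contact_force: [-3.2, 0.6, 9.4]
gripper_width: 0.3
```

servo_tool:
  rows:
    - {"x":0,"y":0,"z":-1.5,"fingers":0,"turn":0}
    - {"x":0,"y":0,"z":-2.5,"fingers":0,"turn":0}
    - {"x":0,"y":0,"z":-1.0,"fingers":0,"turn":0}
    - {"x":0,"y":0,"z":0,"fingers":0,"turn":0}
    - {"x":0,"y":0,"z":0,"fingers":0,"turn":0}

```text
clock: 5.58
position: [611.8, 161.2, 118.0]
ee_rot: [0.962, -0.274, -0.0, -0.0]
contact_force: [-1.0, -1.6, -0.6]
gripper_width: -0.2
```

```bash
python3 - <<'E'
from h import *;from bench import arm
to(arm,645.9,67.8,70)
m=arm.camera_model("wrist");im,d=arm.get_image("wrist")
cv2.imwrite("pics/w4.png",im[:,:,::-1])
E
```

```text
pos [611.8 161.2 118. ] yaw -31.82 tool delta cm [7.82 6.14 4.8 ] F [-1.  -1.6 -0.6] t 5.5833 w -0.2
```

View pics/w4.png

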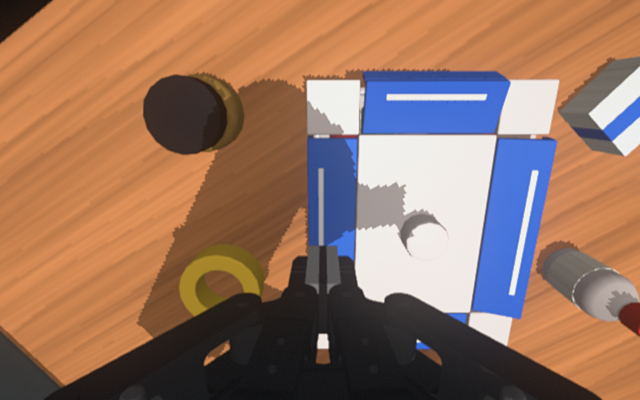

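Left is flush too (outer edge aligned with the corner at column 308). Far next.

servo_tool:
  rows:
    - {"x":1.8,"y":1.3,"z":0,"fingers":0,"turn":0}
    - {"x":2.4,"y":1.8,"z":0,"fingers":0,"turn":0}
    - {"x":2.2,"y":1.8,"z":0.5,"fingers":0,"turn":0}
    - {"x":1.5,"y":1.2,"z":1.0,"fingers":0,"turn":0}
    - {"x":0,"y":0,"z":1.0,"fingers":0,"turn":0}
    - {"x":0,"y":0,"z":0.3,"fingers":0,"turn":0}
    - {"x":0,"y":0,"z":0,"fingers":0,"turn":0}
    - {"x":0,"y":0,"z":0,"fingers":0,"turn":0}

```text
clock: 6.3
position: [646.6, 68.5, 89.5]
ee_rot: [0.962, -0.273, -0.001, 0.0]
contact_force: [0.5, 1.1, -0.1]
gripper_width: -0.5
```

```bash
python3 - <<'E'
from h import *;from bench import arm
to(arm,645.9,67.8,70)
E
```

```text
pos [646.6  68.5  89.5] yaw -31.73 tool delta cm [-0.02  0.1   1.95] F [ 0.5  1.1 -0.1] t 6.3 w -0.5
```

servo_tool:
  rows:
    - {"x":0.1,"y":0.1,"z":0.5,"fingers":0,"turn":0}
    - {"x":0,"y":0,"z":0.6,"fingers":0,"turn":0}
    - {"x":0,"y":0,"z":0.3,"fingers":0,"turn":0}
    - {"x":0,"y":0,"z":0.2,"fingers":0,"turn":0}
    - {"x":0,"y":0,"z":0.2,"fingers":0,"turn":0}
    - {"x":0,"y":0,"z":0,"fingers":0,"turn":0}

```text
clock: 6.8
position: [648.6, 66.9, 74.0]
ee_rot: [0.962, -0.273, 0.002, -0.001]
contact_force: [0.8, -1.3, 1.3]
gripper_width: 0.1
```

servo_tool:
  rows:
    - {"x":0,"y":0,"z":0.2,"fingers":0,"turn":0}
    - {"x":0,"y":0,"z":0.1,"fingers":0,"turn":0}
    - {"x":0,"y":0,"z":0,"fingers":0,"turn":0}

```text
clock: 7.05
position: [648.3, 66.8, 70.1]
ee_rot: [0.962, -0.274, 0.001, -0.0]
contact_force: [1.0, 0.6, 4.2]
gripper_width: 0.0
```

servo_tool:
  rows:
    - {"x":0,"y":0,"z":0.1,"fingers":0,"turn":0}
    - {"x":0,"y":0,"z":0,"fingers":0,"turn":0}

```text
clock: 7.22
position: [648.3, 66.8, 70.0]
ee_rot: [0.962, -0.273, 0.001, -0.0]
contact_force: [-0.4, 0.5, 8.4]
gripper_width: 0.2
```

servo_tool:
  rows:
    - {"x":0,"y":0,"z":-1.5,"fingers":0,"turn":0}
    - {"x":0,"y":0,"z":-2.5,"fingers":0,"turn":0}
    - {"x":0,"y":0,"z":-1.0,"fingers":0,"turn":0}
    - {"x":0,"y":0,"z":0,"fingers":0,"turn":0}
    - {"x":0,"y":0,"z":0,"fingers":0,"turn":0}

```text
clock: 7.63
position: [646.9, 66.6, 117.8]
ee_rot: [0.962, -0.274, -0.0, -0.0]
contact_force: [-0.5, 0.6, -0.6]
gripper_width: -0.0
```

```bash
python3 - <<'E'
from h import *;from bench import arm
to(arm,545.6,57.3,70)
E
```

```text
pos [646.9  66.6 117.8] yaw -31.82 tool delta cm [-8.12  6.13  4.78] F [-0.5  0.6 -0.6] t 7.6333 w -0.0
```

servo_tool:
  rows:
    - {"x":-1.8,"y":1.3,"z":0,"fingers":0,"turn":0}
    - {"x":-2.5,"y":1.9,"z":0,"fingers":0,"turn":0}
    - {"x":-2.3,"y":1.8,"z":0.5,"fingers":0,"turn":0}
    - {"x":-1.5,"y":1.2,"z":1.0,"fingers":0,"turn":0}
    - {"x":0,"y":0,"z":1.0,"fingers":0,"turn":0}
    - {"x":0,"y":0,"z":0.3,"fingers":0,"turn":0}
    - {"x":0,"y":0,"z":0,"fingers":0,"turn":0}
    - {"x":0,"y":0,"z":0,"fingers":0,"turn":0}

```text
clock: 8.3
position: [546.7, 56.5, 89.6]
ee_rot: [0.962, -0.274, -0.0, 0.0]
contact_force: [0.6, -0.4, 0.3]
gripper_width: 0.1
```

```bash
python3 - <<'E'
from h import *;from bench import arm
to(arm,545.6,57.3,70)
E
```

```text
pos [546.7  56.5  89.6] yaw -31.79 tool delta cm [-0.14 -0.01  1.96] F [ 0.6 -0.4  0.3] t 8.3 w 0.1
```

servo_tool:
  rows:
    - {"x":-0.1,"y":0.1,"z":0.5,"fingers":0,"turn":0}
    - {"x":0,"y":0,"z":0.6,"fingers":0,"turn":0}
    - {"x":0,"y":0,"z":0.3,"fingers":0,"turn":0}
    - {"x":0,"y":0,"z":0.2,"fingers":0,"turn":0}
    - {"x":0,"y":0,"z":0.2,"fingers":0,"turn":0}
    - {"x":0,"y":0,"z":0,"fingers":0,"turn":0}

```text
clock: 8.8
position: [544.6, 55.8, 72.2]
ee_rot: [0.962, -0.274, -0.0, 0.0]
contact_force: [0.2, 0.4, -0.0]
gripper_width: -0.0
```

servo_tool:
  rows:
    - {"x":0,"y":0,"z":0.2,"fingers":0,"turn":0}
    - {"x":0,"y":0,"z":0.2,"fingers":0,"turn":0}
    - {"x":0,"y":0,"z":0,"fingers":0,"turn":0}

```text
clock: 9.05
position: [545.0, 56.1, 69.9]
ee_rot: [0.962, -0.273, 0.0, 0.0]
contact_force: [-3.6, -1.0, 12.0]
gripper_width: 0.0
```

servo_tool:
  rows:
    - {"x":0,"y":0,"z":-1.5,"fingers":0,"turn":0}
    - {"x":0,"y":0,"z":-2.5,"fingers":0,"turn":0}
    - {"x":-0.5,"y":0,"z":-3.5,"fingers":0,"turn":0}
    - {"x":-3.0,"y":0,"z":-2.5,"fingers":0,"turn":0}
    - {"x":-4.0,"y":0,"z":-1.0,"fingers":0,"turn":0}
    - {"x":-4.0,"y":0,"z":0,"fingers":0,"turn":0}
    - {"x":-2.0,"y":0,"z":0,"fingers":0,"turn":0}
    - {"x":0,"y":0,"z":0,"fingers":0,"turn":0}
    - {"x":0,"y":0,"z":0,"fingers":0,"turn":0}

```text
clock: 9.8
position: [429.3, 127.9, 178.5]
ee_rot: [0.962, -0.273, 0.0, -0.0]
contact_force: [1.0, -0.2, -0.4]
gripper_width: 0.1
```

```bash
python3 - <<'E'
from h import *;from bench import arm
to(arm,545.6,57.3,70)
m=arm.camera_model("wrist");im,d=arm.get_image("wrist")
cv2.imwrite("pics/w5.png",im[:,:,::-1]);np.savez("w5.npz",im=im,d=d,**m)
for n in("scene","top"):
    im,d=arm.get_image(n);cv2.imwrite(f"pics/{n}5.png",im[:,:,::-1])
    x0,y0,x1,y1=(225,140,355,260) if n=="top" else (280,170,440,310)
    cv2.imwrite(f"pics/{n}5c.png",cv2.resize(im[y0:y1,x0:x1,::-1],None,fx=4,fy=4,interpolation=cv2.INTER_CUBIC))
E
```

```text
pos [429.3 127.9 178.5] yaw -31.65 tool delta cm [13.6  -0.09 10.85] F [ 1.  -0.2 -0.4] t 9.8 w 0.1
```

View pics/w5.png

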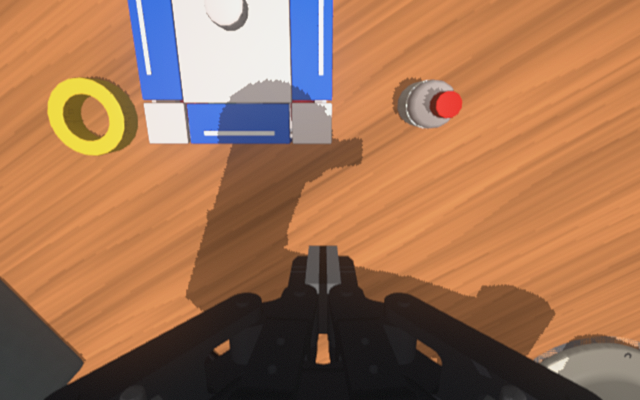

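View pics/scene5c.png

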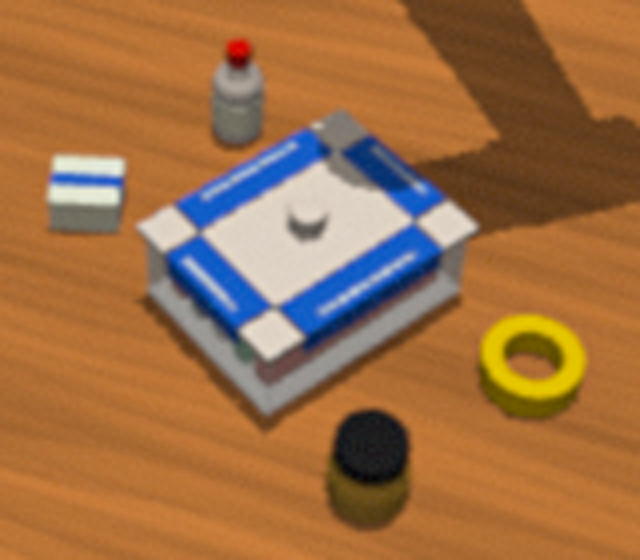

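View pics/top5c.png

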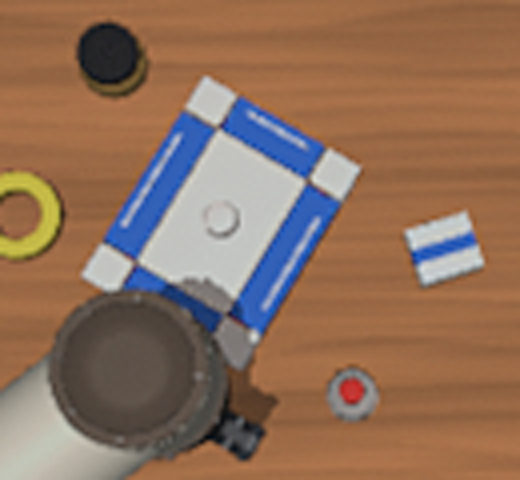

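All four sections look flush with the corner squares. The knob is at about (280,194) in the top view, the same as at the start, so the tub hasn't moved.

```bash
python3 -c "
from bench import arm
print(arm.job_done())"
```

```text
the job is handed in; nothing more can be done
None
```

All four rim sections are clicked down flush, and the job was handed in at about 10 s of the 45 s limit. I pressed near, left, far and right in that order with the shut fingertips on their white lines. Each one gave way and then met firm resistance at 70 mm. The highest force reading I saw was about 12 N.

- **Sections:** The final wrist, scene and top pictures show the outer edges in line with the corner squares. The arm partly hid the near section in the top view, but it shows flush in the other two.
- **Tub:** The lid knob is at the same place in the top view as at the start, to within a pixel, so I saw no shift.
- **Bystanders:** The tape, glue, eyelets and cards look undisturbed. I did not recheck the stapler and pen cup up close, but the arm passed well above the stapler and never went near the pen cup.
- **Disagreement:** The first blue-area fixes from the scene and top cameras differed by up to about 10 mm, because the scene view also picks up the rim's sides. The wrist camera's white-line fix was also off, because of shadow. I used the scene and top white-line positions instead. They agreed to about 4 mm and matched the known lid size.

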